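# Dock a work block under the drag spring

### The arm

A 7-joint arm with a two-finger parallel gripper is mounted at the origin on the work surface. World frame = base frame: x ahead of the robot, y to its left, z up, the work surface at z = 0. Lengths are in m, angles in rad, forces in N, time in s.
With the tool pointing down it reaches from about 0.35 to 0.9 m from the base axis. Payload 7.2 kg.
Tool frame: the origin (TCP) lies at the centre of the arm's flange, where the gripper is bolted on; the fingertips stand 182 mm ahead of it and the grasp point (between the pads) lies 163 mm ahead of it (hold_point_z is the distance from the TCP to the grasp point, in m); z points along the fingers, y is the line along which they close (so a half turn about z gives the same grasp; the last joint's range is limited). The gripper opens to 88 mm and grips with 3 to 60 N. Pads are 20 mm wide; open, the fingers measure 115 mm over their backs; the gripper's body (75 mm by 178 mm) begins 61 mm behind the grasp point.
Start: joints at [-1.241, 0.411, -0.013, 1.596, 0.006, 1.134, -0.082], TCP at [0.242, 0.576, 0.405] pointing down, gripper open.
Joint ranges: [-2.95, 2.95], [-0.29, 1.99], [-1.47, 1.44], [0.14, 2.54], [-1.03, 4.17], [0.13, 1.85], [-2.86, 2.86]. Speed limits (rad/s): [2.39, 2.39, 3.01, 3.01, 3.14, 3.14, 3.14].

### API

Orientations are given as a unit quaternion [w, x, y, z].
In Python, from bench import state, read_camera, hand_in, find_in, regions_of, hold_point_z gives the robot as it stands.
- The arm moves only by the tool carry_out, never from a script. Its argument "moves" is a list of rows, each an object with "offset": the shift along the world's x, y, z in cm, a list of three; "turn": the turn about the world's z in rad; "grip": the opening in per cent of the stroke, from 0 (shut) to 100 (fully open). In form: [{"offset": [x, y, z], "turn": turn, "grip": grip}, ...]. A call has 1 to 20 rows; each row shifts and turns the commanded pose from where the row before left it; what a row does not reach is not made up. A row lasts 1/10 s, in which the tool goes at most 50 mm and 8.59 degrees, less where a joint would pass 70% of its speed; a pose out of reach is approached as far as the arm can. A call is refused whole if a number of a shift passes 5 or a number of a turn 0.15, either way. A call with a gripper value outside its range is refused whole. The fingers move at their own pace and stop on an object; "newtons" is the grip in N (left out, the last holds). Time passes only in rows, so rows that do not move let the fingers close. It gives the time, the measured TCP pose, the force, the opening and the grip force at its end, in the units of the state.
- state(): the state, without advancing time (a new reading comes with each control period).
- read_camera(name): name is "scene" or "side" or "wrist"; returns a dict with "frame" (480x640x3 uint8, red, green, blue), "vertical_fov" (degrees; the focal length in pixels is half the picture's height over the tangent of half this angle, whatever the lens; pixels are square), "cx", "cy" (the principal point, pixels), "xyz" and "orientation" of the camera in the world; the wrist camera has in their place "hand_eye" (4x4, takes a point from camera to tool coordinates, whose origin is the TCP and whose axes are the flange's). Camera axes: x right, y up, looking along -z (the intrinsics and any distortion apply to the point x, -y, -z); pixel columns grow to the right and rows downward; lengths in m; the calibration is good to about 2 mm. A picture is of the moment at which its call begins: read the wrist's pose just before it. There is no depth.
- hand_in(): hands the job in; it is judged then, once.
Trained networks look in the newest picture that a camera, given by its name, has taken for a name from the list of things; names that differ only in an ending like _2 or _b are one class to them, and where a whole thing is asked for, a point or a joint stands for the part that bears it (a point fixed in the world has none). Each returns a list of dicts, best first, with "p" (0 to 1); they miss things now and then, are a little off and sometimes report something else, mostly with a low value. They report only what shows in the picture. A call takes as long as a camera call. They do not tell look-alikes from the thing itself.
- find_in(thing, camera): "extent" ([left, top, right, bottom] in pixels, round what is visible of it).
- regions_of(thing, camera): "pixels" (480x640 bool, what is visible of it) and "extent" ([left, top, right, bottom] in pixels, round what is visible of it).
The state is a dict: "time_s": time; "joints": joint angles; "qd": joint speeds; "joint_torque": joint torques, N m; "tool_pos": TCP position; "tool_rot": TCP orientation; "wrist_force": force on the tool from outside, world axes, zero at the start; "moment": the same for the moment, N m; "opening": finger opening in m; "grip_force": force on a finger pad.
Only numpy, scipy, OpenCV 4.12 (cv2) and the standard library are available. Lean on these libraries where they do the work, as an engineer would, in place of code of your own. Each camera call takes 0.05 s, during which the arm holds its last target. There are 200 camera calls.

### The job

With your fingertips on the flat behind its thumb ridge, press the aluminium work block down hard on the sprung bed of the dock and, keeping it pressed, slide it under the bridge and the brass drag spring until it is fully home against the end stop, then let go and leave it there. Never lift the block out of the dock, and leave the other things on the bench where they are.

Things in the scene. Friction and masses are not known exactly. Their poses are not given: they have to be found in the camera images.
- dock: fixed dock, 275 x 86 mm, up to 51 mm high; origin on the bench below the middle of the bridge's near face; x = sliding direction, towards the end stop; y = left across the channel; z up. Two steel rails (tops z 33, outer faces y +-36 mm), channel 50 mm wide between them, closed by a back wall (x -180, z 33 mm). Floor beyond the bed at z 17.5 mm, x 0 to 60 mm
- dock_mouth (a point): middle of the lower near edge of the steel bridge: dock x 0, y 0, z 40.5 mm. The bridge spans the channel from x 0 to 14 mm, z 40.5 to 50.5 mm, with a 1.5 mm rubber bump strip on its near face that stops a block that is not pressed down
- dock_stop (a point): middle of the end stop's near face at floor level: dock x 60, y 0, z 18 mm; the stop is 38 mm high
- bed (a joint): sprung aluminium plate under the block (dock x -178 to -1.5 mm); value: how far it is pressed down, m: 0 = up (top at dock z 28 mm), 0.010 = bottomed (z 18 mm). It stays level. Its spring gives 7 N at the top, 15 N at the bottom; the block's weight takes 2 to 4.5 N of that, so bottoming it takes 10 to 13 N from the finger; there it stops hard, 7 to 9 mm is enough
- leaf (a joint): brass drag spring, a leaf 30 mm wide hinged behind the bridge (dock x 14, z 46 mm), sloping down and away to its tip (dock x 46, lowest point z 32 mm). Value in rad: 0 = free, grows as it is lifted, about 0.17 with the block under it; presses with about 6 N at the tip
- block: loose aluminium work block 125 (x) x 46 (y) x 20 mm (z), 0.22 to 0.45 kg; origin at the centre of its underside, +x = nose, 3 mm bevel on the nose's top edge. Lies on the raised bed (top at dock z 48 mm), nose 8 to 45 mm before the bridge, which it would hit; pressed over about 5 mm it passes; bottomed, its top is at dock z 38 mm. Once home the bed may tip its tail up a few mm
- block_nose (a point): bottom middle of the block's nose face: block x 62.5, y 0, z 0 mm; home when at dock x 60 mm (touching the end stop)
- block_ridge (a point): middle of the rear face of the thumb ridge across the block's top: block x -15.5, y 0, z 24 mm. The ridge is 8 mm long (x -15.5 to -7.5 mm), 8 mm high, 46 mm wide; its rear face can be pushed towards +x
- block_thumb (a point): middle of the flat thumb area behind the ridge, where to press: block x -39, y 0, z 20 mm; the flat runs from block x -62.5 to -15.5 mm over the full width
- ring_stand: bystander: loose steel ring stand on a round foot, 80 mm diameter, 80 mm high; origin at its underside
- bench_pin: bystander: loose stepped wooden bench pin, 100 x 50 x 24 mm; origin at its underside
- graver: bystander: loose graver with a wooden handle, 150 mm long along its x, lying on the bench
- ring: bystander: loose plain steel ring, 25 mm across, 6 mm high, lying flat; origin at its underside
Not all that is in view belongs to the job. Several things have the shape of the block; the one meant has the colours described above.

How it is judged:
By the outcome, as a careful person would: the job done as asked, in the order asked, and still so for the second after the job is handed in, with the robot touching nothing.
It also fails if it takes over 40 s, if anything falls off the work surface, if the arm or the gripper's body presses on something with over 40 N, if the wrist force passes 120 N, or if a joint passes its speed limit or range.

## Working session

There is one attempt and no reset: what is moved stays moved. The work goes in short steps, Python scripts to look and compute and a tool call to move; the robot and the scene stay as the last step left them, time stands still between calls to the robot, and variables do not carry over. Pictures are saved under pics/ and viewed, at most 10 in all, crops included, and the job is handed in when it is done.

Besides the shell and the picture viewer there is one more tool, called after "Request:" as name([rows], argument=value, ...), one row to a line, values as JSON. carry_out: Moves the arm, as the interface text tells. Its arguments: {"type":"object","properties":{"moves":{"type":"array"},"newtons":{"type":"number"}},"required":["moves"]}

```bash
mkdir -p pics; ls
cat > h.py <<'E'
import numpy as np, cv2
from bench import *
from scipy.spatial.transform import Rotation as R
def cam(name):
    s=state(); c=read_camera(name)
    f=240/np.tan(np.radians(c["vertical_fov"])/2)
    if "xyz" in c: Rm=q(c["orientation"]); t=np.array(c["xyz"])
    else:
        H=np.array(c["hand_eye"]); Rt=q(s["tool_rot"]); Rm=Rt@H[:3,:3]; t=Rt@H[:3,3]+np.array(s["tool_pos"])
    return dict(c=c,f=f,R=Rm,t=t,img=c["frame"][:,:,::-1].copy())
def q(w): return R.from_quat([w[1],w[2],w[3],w[0]]).as_matrix()
def ray(k,u,v):
    d=np.array([(u-k["c"]["cx"])/k["f"],-(v-k["c"]["cy"])/k["f"],-1]); return k["R"]@d
def onz(k,u,v,z):
    d=ray(k,u,v); return k["t"]+d*(z-k["t"][2])/d[2]
def proj(k,P):
    p=(np.atleast_2d(P)-k["t"])@k["R"]; return np.c_[k["c"]["cx"]-k["f"]*p[:,0]/p[:,2],k["c"]["cy"]+k["f"]*p[:,1]/p[:,2]]
E
python3 - <<'E'
from h import *
for n in("scene","side","wrist"):
    k=cam(n); cv2.imwrite(f"pics/{n}0.png",k["img"]); print(n,{a:b for a,b in k["c"].items() if a!="frame"},k["t"])
    for th in("dock","block","leaf","bed","dock_mouth"):
        try: print(th,[(np.round(d["p"],2),np.round(d["extent"])) for d in find_in(th,n)])
        except Exception as e: print(th,e)
print(state())
E
```

```text
pics
scene {'vertical_fov': 55.193558720962706, 'cx': 318.04040571007056, 'cy': 236.1294955912799, 'xyz': array([1.21650472, 0.28525205, 0.71923425]), 'orientation': array([0.54067224, 0.23381907, 0.31002571, 0.7462481 ])} [1.21650472 0.28525205 0.71923425]
dock [(np.float64(0.56), array([308., 203., 368., 306.]))]
block [(np.float64(0.97), array([233., 181., 289., 215.])), (np.float64(0.81), array([315., 210., 350., 253.])), (np.float64(0.78), array([432., 220., 498., 248.])), (np.float64(0.63), array([306., 204., 372., 306.]))]
leaf [(np.float64(0.9), array([337., 262., 351., 288.]))]
bed [(np.float64(0.61), array([314., 208., 338., 260.]))]
dock_mouth [(np.float64(0.38), array([306., 208., 369., 308.]))]
side {'vertical_fov': 56.60312177167049, 'cx': 317.6925520937161, 'cy': 247.1488224175244, 'xyz': array([ 0.45813918, -0.52275844,  0.66772191]), 'orientation': array([ 0.91810703,  0.38371587, -0.04650404, -0.08762987])} [ 0.45813918 -0.52275844  0.66772191]
dock [(np.float64(0.76), array([233., 209., 358., 302.]))]
block [(np.float64(0.95), array([199., 169., 242., 206.])), (np.
[... 1006 characters left out ...]
118519,  0.41107025, -0.01270054,  1.59617756,  0.00561434,
        1.13426696, -0.08219542]), 'qd': array([-7.07042321e-05, -5.11829709e-04, -2.05062352e-03,  1.05455334e-03,
        2.83915318e-04,  4.81515568e-04, -6.50284732e-04]), 'joint_torque': array([ 5.28357905e-04, -5.87724459e+01,  6.40902612e-01, -2.91387320e+01,
       -5.38435054e-02,  1.04403510e-02,  1.99972305e-05]), 'tool_pos': array([0.242141  , 0.57619762, 0.40468124]), 'tool_rot': array([1.31668465e-05, 1.97586616e-01, 9.80285431e-01, 5.55547516e-05]), 'wrist_force': array([ 0.50744587, -0.89856499,  0.10503336]), 'moment': array([ 0.02063857, -0.03110361,  0.07724175]), 'grip_force': 0.0, 'opening': 0.08803515115196592}
```

View pics/scene0.png

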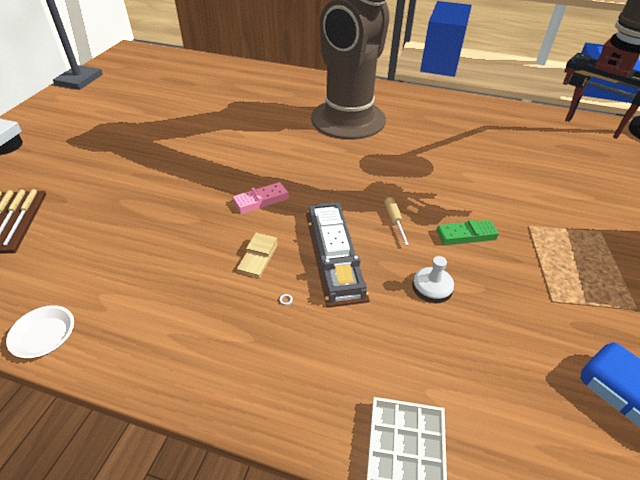

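View pics/side0.png

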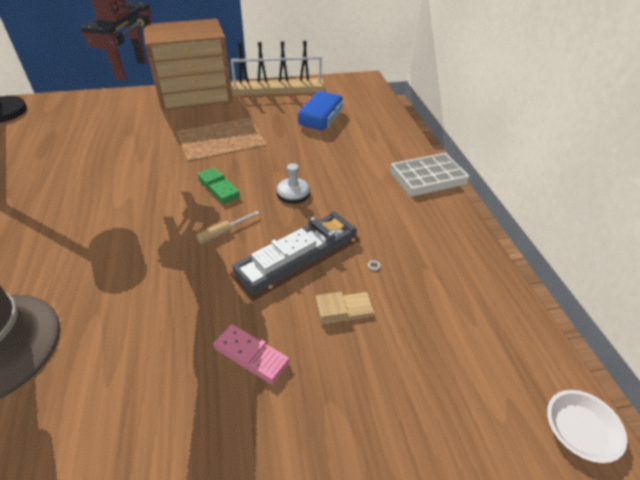

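Candidates for the block are pink (scene 260,197), green (468,232) and aluminium in the dock (332,232). I choose the aluminium one. The stop end with the brass leaf is at about (345,275) and the back wall is at about (325,207). Next, a close crop.

Run:
```python
from h import *
k=cam("scene"); c=k["img"][190:320,270:400]; cv2.imwrite("pics/crop1.png",cv2.resize(c,(600,600)[:2],interpolation=cv2.INTER_CUBIC))
for n in("scene","side"):
    k=cam(n)
    for u,v in ([(340,204),(309,206),(327,306),(368,300)] if n=="scene" else [(235,268),(251,291),(357,238),(333,216)]): print(n,onz(k,u,v,0.033).round(3))
```

```text
scene [0.427 0.095 0.033]
scene [0.457 0.029 0.033]
scene [0.715 0.151 0.033]
scene [0.678 0.22  0.033]
side [0.428 0.08  0.033]
side [0.453 0.017 0.033]
side [0.682 0.12  0.033]
side [0.648 0.197 0.033]
```

View pics/crop1.png

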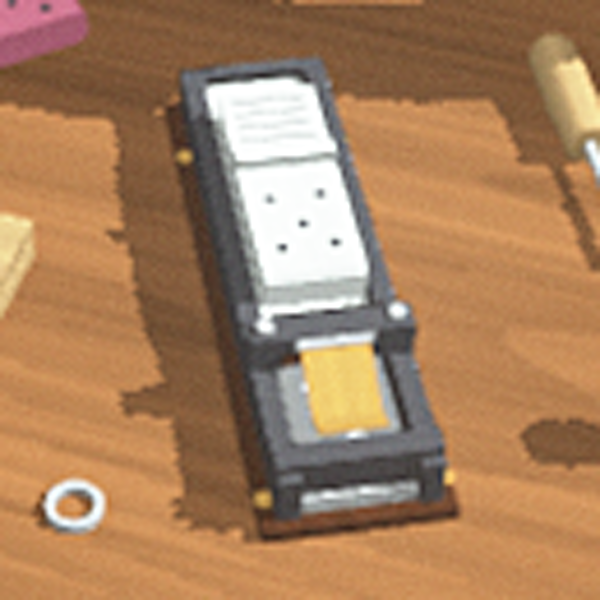

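The crop confirms the aluminium block with its thumb flat at the back-wall end, facing the bridge and brass leaf. I'm moving above it with the tool aligned to the dock yaw (about 0.445 rad) and closing the fingers.

Request:
carry_out([
  {"offset": [2.2, -4, -0.5], "turn": 0.07, "grip": 0},
  {"offset": [2.2, -4, -0.5], "turn": 0.07, "grip": 0},
  {"offset": [2.2, -4, -0.5], "turn": 0.07, "grip": 0},
  {"offset": [2.2, -4, -0.5], "turn": 0.07, "grip": 0},
  {"offset": [2.2, -4, -0.5], "turn": 0.07, "grip": 0},
  {"offset": [2.2, -4, -0.5], "turn": 0.07, "grip": 0},
  {"offset": [2.2, -4, -0.5], "turn": 0.07, "grip": 0},
  {"offset": [2.2, -4, -0.5], "turn": 0.07, "grip": 0},
  {"offset": [2.2, -4, -0.5], "turn": 0.07, "grip": 0},
  {"offset": [2.2, -4, -0.5], "turn": 0.07, "grip": 0},
  {"offset": [2.2, -4, -0.5], "turn": 0.07, "grip": 0},
  {"offset": [2.2, -4, -0.5], "turn": 0.07, "grip": 0},
  {"offset": [0, 0, 0], "turn": 0, "grip": 0},
  {"offset": [0, 0, 0], "turn": 0, "grip": 0},
])

```text
time_s: 2.45
tool_pos: [0.5064, 0.0952, 0.3445]
tool_rot: [-0.0, -0.218, 0.976, 0.0]
wrist_force: [-0.2, 0.2, 0.7]
opening: 0.0005
grip_force: 0.0
```

Run:
```python
from h import *
s=state();print(s["tool_pos"],s["tool_rot"],s["opening"],s["wrist_force"],s["time_s"])
k=cam("wrist"); cv2.imwrite("pics/w1.png",k["img"])
for th in("dock","block","leaf","bed"): print(th,[(np.round(d["p"],2),np.round(d["extent"])) for d in find_in(th,"wrist")])
```

```text
[0.5063722  0.09520361 0.3445188 ] [-1.78592468e-04 -2.17564891e-01  9.76045841e-01  4.62814987e-05] 0.0005135144520709095 [-0.16728412  0.1985755   0.74906311] 2.45
dock [(np.float64(0.96), array([256., 112., 374., 400.]))]
block [(np.float64(0.95), array([285., 178., 350., 342.])), (np.float64(0.73), array([  0.,   1., 205.,  90.])), (np.float64(0.73), array([605., 231., 640., 292.]))]
leaf [(np.float64(0.61), array([257., 112., 374., 400.]))]
bed [(np.float64(0.89), array([283., 138., 352., 353.]))]
```

View pics/w1.png

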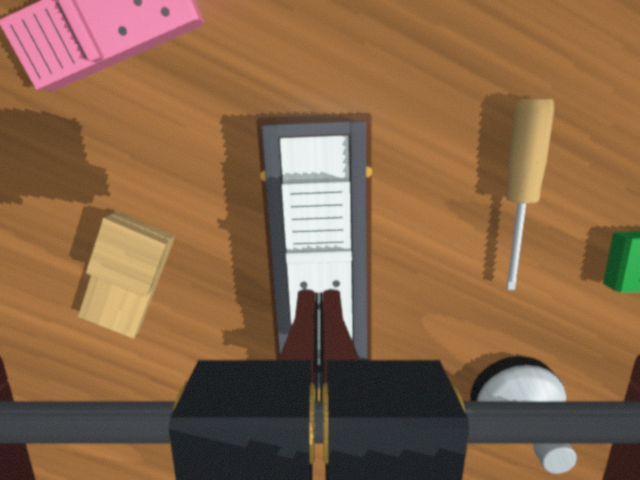

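Run:
```python
from h import *
k=cam("wrist")
P={}
for n,u,v,z in [("rearL",282,181,.048),("rearR",351,180,.048),("ridL",286,252,.056),("ridR",352,251,.056),("rl1",263,125,.033),("rl2",277,350,.033),("rr1",366,123,.033),("rr2",369,352,.033),("bwL",279,137,.033),("bwR",350,135,.033)]:
    P[n]=onz(k,u,v,z); print(n,P[n].round(4))
a=lambda p,q:np.arctan2(*(P[q]-P[p])[1::-1])
print("yaw",a("rl1","rl2"),a("rr1","rr2"),a("rearR","rearL")+np.pi/2,np.linalg.norm((P["rearR"]-P["rearL"])[:2]),np.linalg.norm((P["rl1"]-P["rr1"])[:2]))
# dock fit from scene camera points (crop px)
s=cam("scene"); w=lambda x:np.array(x)/600*130+np.array([270,190])-.4
obs=[(w((265,327)),None),(w((310,436)),(46,-15,32)),(w((388,430)),(46,15,32)),(w((297,347)),(14,-15,47)),(w((374,343)),(14,15,47))]
from scipy.optimize import least_squares
O=np.array([o[0] for o in obs[1:]]);M=np.array([o[1] for o in obs[1:]])/1e3
def pts(p,M=M):
    c,s_=np.cos(p[2]),np.sin(p[2]); return np.c_[p[0]+c*M[:,0]-s_*M[:,1],p[1]+s_*M[:,0]+c*M[:,1],M[:,2]]
r=least_squares(lambda p:(proj(s,pts(p))-O).ravel(),[.62,.148,.445]); print("dock leaf",r.x,r.fun.round(1))
# wrist-based: back wall & centreline
mid=(P["bwL"]+P["bwR"])/2; print("backwall mid",mid)
rm=(P["rearL"]+P["rearR"])/2; gm=(P["ridL"]+P["ridR"])/2
y=(a("rl1","rl2")+a("rr1","rr2"))/2; e=np.array([np.cos(y),np.sin(y)])
print("meanyaw",y,"origin from wall",mid[:2]+.18*e,"rear",rm,"ridge",gm,"rear->ridge",(gm-rm)[:2]@e,"wall->rear",(rm-mid)[:2]@e)
print("thumb",rm[:2]+.0235*e, "tipspixel", proj(k,np.array([0.5064,.0952,.1625])))
for u,v in [(265,327),(398,312)]:
    print("bolt",onz(s,*w((u,v)),.052).round(4))
```

```text
rearL [0.4807 0.0582 0.048 ]
rearR [0.4601 0.1    0.048 ]
ridL [0.5232 0.0808 0.056 ]
ridR [0.5029 0.1218 0.056 ]
rl1 [0.454  0.0308 0.033 ]
rl2 [0.612  0.1105 0.033 ]
rr1 [0.4226 0.0938 0.033 ]
rr2 [0.5814 0.1793 0.033 ]
bwL [0.4566 0.0439 0.033 ]
bwR [0.4344 0.0875 0.033 ]
yaw 0.46711234116615236 0.4936840978314349 0.4585886792275433 0.04664144515163466 0.07041616197531553
dock leaf [0.60799707 0.14831036 0.43868685] [ 0.5 -0.8 -1.1 -0.9  1.1  1.1 -0.5  0.7]
backwall mid [0.44549257 0.06568327 0.033     ]
meanyaw 0.48039821949879363 origin from wall [0.60511854 0.1488671 ] rear [0.47042067 0.07909684 0.048     ] ridge [0.51306023 0.10126396 0.056     ] rear->ridge 0.048057371484750734 wall->rear 0.02830535837372993
thumb [0.49126073 0.08995696] tipspixel [[313.6125792  313.11208443]]
bolt [0.6226 0.1226 0.052 ]
bolt [0.596  0.1744 0.052 ]
```

Checks agree: block width 46.6 mm (46 given), rear to ridge 48 mm (47 given). Dock yaw is about 0.467, origin about (0.606, 0.148), and the nose is about 27 mm before the bridge. Now down to just above the flat.

Request:
carry_out([
  {"offset": [-0.5, -0.15, 0], "turn": 0.014, "grip": 0},
  {"offset": [-0.6, -0.2, 0], "turn": 0.014, "grip": 0},
  {"offset": [0, 0, -3], "turn": 0, "grip": 0},
  {"offset": [0, 0, -3], "turn": 0, "grip": 0},
  {"offset": [0, 0, -2.5], "turn": 0, "grip": 0},
  {"offset": [0, 0, -1.5], "turn": 0, "grip": 0},
  {"offset": [0, 0, 0], "turn": 0, "grip": 0},
])

```text
time_s: 3.5
tool_pos: [0.4939, 0.0924, 0.2429]
tool_rot: [-0.002, -0.233, 0.972, -0.0]
wrist_force: [-0.3, -0.5, 1.1]
opening: 0.0006
grip_force: 0.0
```

Run:
```python
from h import *
k=cam("wrist"); s=cam("scene")
a=cv2.resize(k["img"][100:400,200:440],(480,600)); b=cv2.resize(s["img"][195:285,295:343],(320,600),interpolation=cv2.INTER_CUBIC)
cv2.imwrite("pics/w2.png",np.hstack([a,b]))
```

```text
(no output)
```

View pics/w2.png

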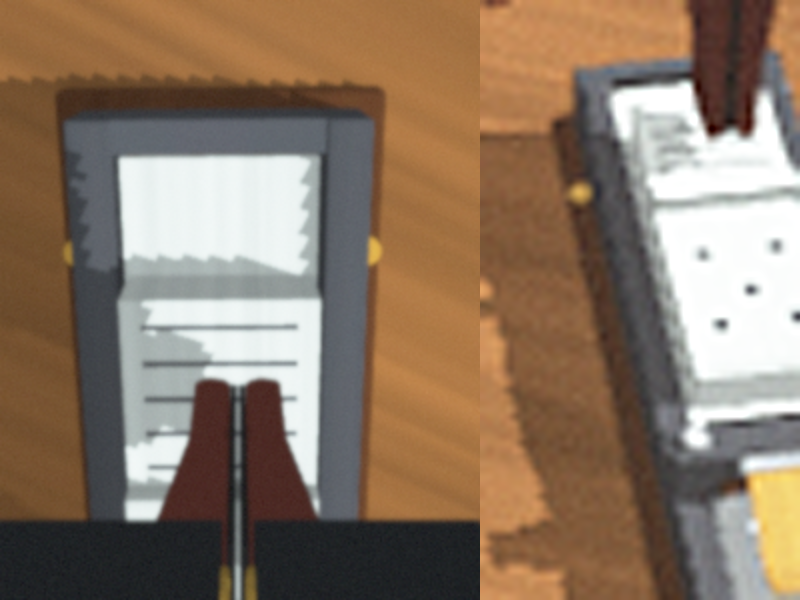

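The tips are centred over the flat, about 3.5 mm to the left of the block's midline (crop 237 against 220), and clear behind the ridge. I'll correct sideways and press down.

Request:
carry_out([
  {"offset": [0.15, -0.3, 0], "turn": 0, "grip": 0},
  {"offset": [0, 0, -0.6], "turn": 0, "grip": 0},
  {"offset": [0, 0, -0.4], "turn": 0, "grip": 0},
  {"offset": [0, 0, -0.4], "turn": 0, "grip": 0},
  {"offset": [0, 0, 0], "turn": 0, "grip": 0},
  {"offset": [0, 0, 0], "turn": 0, "grip": 0},
])

```text
time_s: 4.2
tool_pos: [0.4966, 0.0897, 0.2306]
tool_rot: [-0.0, -0.233, 0.972, 0.0]
wrist_force: [-0.3, -0.2, 0.5]
opening: 0.0006
grip_force: 0.0
```

Request:
carry_out([
  {"offset": [0, 0, -0.2], "turn": 0, "grip": 0},
  {"offset": [0, 0, -0.2], "turn": 0, "grip": 0},
  {"offset": [0, 0, -0.2], "turn": 0, "grip": 0},
  {"offset": [0, 0, -0.2], "turn": 0, "grip": 0},
  {"offset": [0, 0, 0], "turn": 0, "grip": 0},
  {"offset": [0, 0, 0], "turn": 0, "grip": 0},
])

```text
time_s: 4.8
tool_pos: [0.4966, 0.0897, 0.2231]
tool_rot: [0.0, -0.233, 0.972, 0.0]
wrist_force: [-2.2, -0.2, 8.8]
opening: 0.0006
grip_force: 4.5
```

Request:
carry_out([
  {"offset": [0, 0, -0.1], "turn": 0, "grip": 0},
  {"offset": [0, 0, -0.1], "turn": 0, "grip": 0},
  {"offset": [0, 0, 0], "turn": 0, "grip": 0},
  {"offset": [0, 0, 0], "turn": 0, "grip": 0},
])

```text
time_s: 5.2
tool_pos: [0.4966, 0.0897, 0.2212]
tool_rot: [0.0, -0.233, 0.972, 0.0]
wrist_force: [-2.4, -0.8, 9.0]
opening: 0.0003
grip_force: 5.2
```

Request:
carry_out([
  {"offset": [0, 0, -0.1], "turn": 0, "grip": 0},
  {"offset": [0, 0, -0.1], "turn": 0, "grip": 0},
  {"offset": [0, 0, 0], "turn": 0, "grip": 0},
  {"offset": [0, 0, 0], "turn": 0, "grip": 0},
])

```text
time_s: 5.6
tool_pos: [0.4966, 0.0897, 0.22]
tool_rot: [0.0, -0.233, 0.973, 0.0]
wrist_force: [-6.5, -1.1, 20.3]
opening: 0.0005
grip_force: 10.2
```

Bottomed at 20 N. Now sliding along (0.893, 0.450).

Request:
carry_out([
  {"offset": [0.36, 0.18, 0], "turn": 0, "grip": 0},
  {"offset": [0.36, 0.18, 0], "turn": 0, "grip": 0},
  {"offset": [0.36, 0.18, 0], "turn": 0, "grip": 0},
  {"offset": [0.36, 0.18, 0], "turn": 0, "grip": 0},
  {"offset": [0.36, 0.18, 0], "turn": 0, "grip": 0},
  {"offset": [0, 0, 0], "turn": 0, "grip": 0},
])

```text
time_s: 6.2
tool_pos: [0.5151, 0.0984, 0.2201]
tool_rot: [0.0, -0.233, 0.973, -0.0]
wrist_force: [-5.2, -2.3, 18.6]
opening: 0.0004
grip_force: 9.8
```

Run:
```python
from h import *
s=cam("scene")
cv2.imwrite("pics/s3.png",cv2.resize(s["img"][195:315,290:390],(500,600),interpolation=cv2.INTER_CUBIC))
```

```text
(no output)
```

View pics/s3.png

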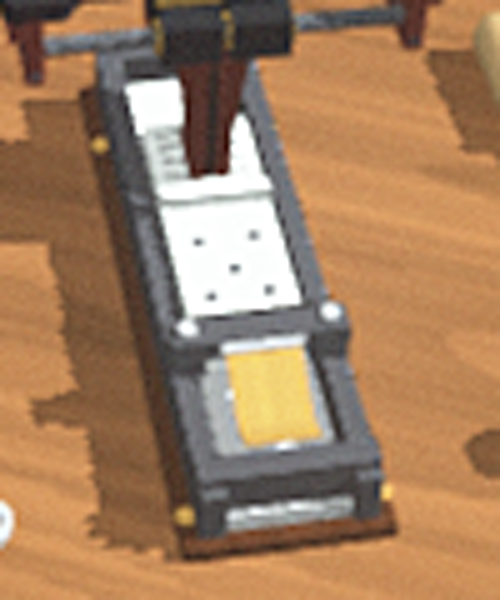

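The block is down and its nose is nearly at the bridge (crop 240,310). The tips are behind the ridge, so I continue.

Request:
carry_out([
  {"offset": [0.36, 0.18, 0], "turn": 0, "grip": 0},
  {"offset": [0.36, 0.18, 0], "turn": 0, "grip": 0},
  {"offset": [0.36, 0.18, 0], "turn": 0, "grip": 0},
  {"offset": [0.36, 0.18, 0], "turn": 0, "grip": 0},
  {"offset": [0.36, 0.18, 0], "turn": 0, "grip": 0},
  {"offset": [0.36, 0.18, 0], "turn": 0, "grip": 0},
  {"offset": [0, 0, 0], "turn": 0, "grip": 0},
])

```text
time_s: 6.95
tool_pos: [0.5368, 0.1092, 0.2202]
tool_rot: [0.001, -0.233, 0.973, -0.0]
wrist_force: [-4.8, -1.7, 18.9]
opening: 0.0009
grip_force: 9.3
```

Request:
carry_out([
  {"offset": [0.36, 0.18, 0], "turn": 0, "grip": 0},
  {"offset": [0.36, 0.18, 0], "turn": 0, "grip": 0},
  {"offset": [0.36, 0.18, 0], "turn": 0, "grip": 0},
  {"offset": [0.36, 0.18, 0], "turn": 0, "grip": 0},
  {"offset": [0.36, 0.18, 0], "turn": 0, "grip": 0},
  {"offset": [0.36, 0.18, 0], "turn": 0, "grip": 0},
  {"offset": [0, 0, 0], "turn": 0, "grip": 0},
])

```text
time_s: 7.65
tool_pos: [0.557, 0.1191, 0.2202]
tool_rot: [-0.002, -0.233, 0.973, -0.0]
wrist_force: [-11.4, -5.5, 25.5]
opening: 0.0002
grip_force: 12.7
```

Run:
```python
from h import *
s=cam("scene")
cv2.imwrite("pics/s4.png",cv2.resize(s["img"][195:315,290:390],(500,600),interpolation=cv2.INTER_CUBIC))
```

```text
(no output)
```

View pics/s4.png

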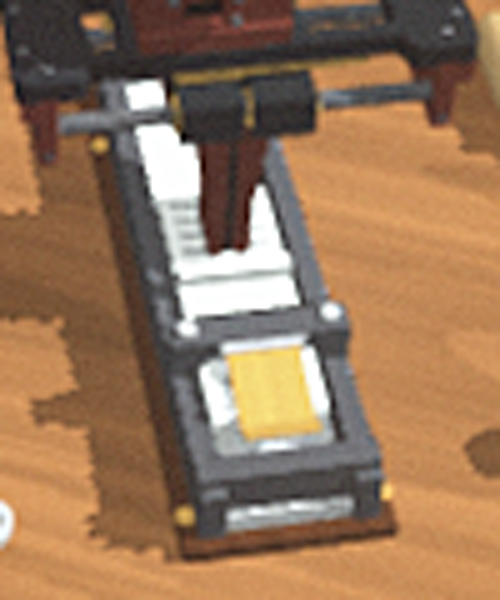

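The nose is past the bridge and touching the leaf tip (crop 270,430), with drag of about 12 N. Continuing.

Request:
carry_out([
  {"offset": [0.36, 0.18, 0], "turn": 0, "grip": 0},
  {"offset": [0.36, 0.18, 0], "turn": 0, "grip": 0},
  {"offset": [0.36, 0.18, 0], "turn": 0, "grip": 0},
  {"offset": [0, 0, 0], "turn": 0, "grip": 0},
])

```text
time_s: 8.1
tool_pos: [0.5679, 0.1243, 0.2202]
tool_rot: [-0.002, -0.232, 0.973, -0.001]
wrist_force: [-11.4, -5.3, 24.2]
opening: 0.0003
grip_force: 12.4
```

Request:
carry_out([
  {"offset": [0.36, 0.18, 0], "turn": 0, "grip": 0},
  {"offset": [0.36, 0.18, 0], "turn": 0, "grip": 0},
  {"offset": [0, 0, 0], "turn": 0, "grip": 0},
])

```text
time_s: 8.4
tool_pos: [0.5755, 0.128, 0.2202]
tool_rot: [-0.001, -0.232, 0.973, -0.001]
wrist_force: [-8.7, -4.7, 21.4]
opening: 0.0005
grip_force: 19.2
```

Request:
carry_out([
  {"offset": [0.27, 0.14, 0], "turn": 0, "grip": 0},
  {"offset": [0.27, 0.14, 0], "turn": 0, "grip": 0},
  {"offset": [0, 0, 0], "turn": 0, "grip": 0},
])

```text
time_s: 8.7
tool_pos: [0.5808, 0.131, 0.2203]
tool_rot: [-0.001, -0.233, 0.973, -0.0]
wrist_force: [-8.0, -4.2, 22.4]
opening: 0.0006
grip_force: 19.2
```

Request:
carry_out([
  {"offset": [0.18, 0.09, 0], "turn": 0, "grip": 0},
  {"offset": [0.18, 0.09, 0], "turn": 0, "grip": 0},
  {"offset": [0, 0, 0], "turn": 0, "grip": 0},
])

```text
time_s: 9.0
tool_pos: [0.5822, 0.1315, 0.2202]
tool_rot: [-0.005, -0.232, 0.973, -0.001]
wrist_force: [-20.9, -9.6, 34.0]
opening: 0.0004
grip_force: 24.3
```

Run:
```python
from h import *
s=cam("scene")
cv2.imwrite("pics/s5.png",cv2.resize(s["img"][195:315,290:390],(500,600),interpolation=cv2.INTER_CUBIC))
```

```text
(no output)
```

View pics/s5.png

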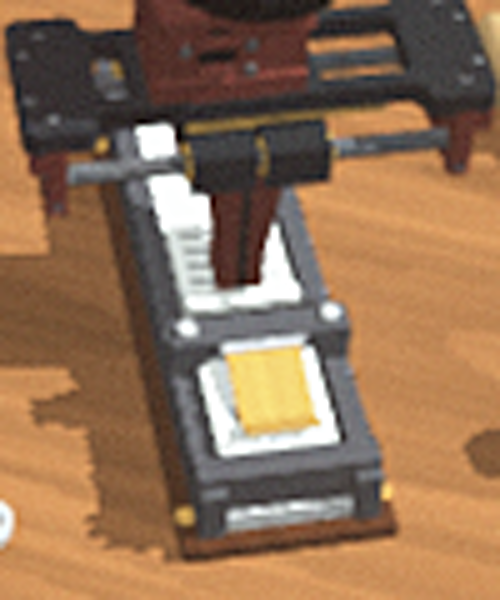

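The motion stopped with a sharp force rise where the stop was expected, and the block fills up to the end stop (crop 275,450). Now easing off slightly and lifting straight up.

Request:
carry_out([
  {"offset": [-0.1, -0.05, 0], "turn": 0, "grip": 0},
  {"offset": [0, 0, 0.4], "turn": 0, "grip": 0},
  {"offset": [0, 0, 0.4], "turn": 0, "grip": 0},
  {"offset": [0, 0, 0.5], "turn": 0, "grip": 0},
  {"offset": [0, 0, 1], "turn": 0, "grip": 0},
  {"offset": [0, 0, 3], "turn": 0, "grip": 0},
  {"offset": [-2, -1, 4], "turn": 0, "grip": 0},
  {"offset": [-4, -2, 1], "turn": 0, "grip": 0},
  {"offset": [-4, -2, 0], "turn": 0, "grip": 0},
  {"offset": [0, 0, 0], "turn": 0, "grip": 0},
  {"offset": [0, 0, 0], "turn": 0, "grip": 0},
])

```text
time_s: 10.15
tool_pos: [0.4838, 0.0833, 0.3227]
tool_rot: [0.001, -0.233, 0.973, 0.0]
wrist_force: [1.3, -0.5, 0.2]
opening: 0.0007
grip_force: 0.0
```

Run:
```python
from h import *
s=cam("scene");k=cam("wrist")
a=cv2.resize(s["img"][195:315,310:390],(400,600),interpolation=cv2.INTER_CUBIC)
cv2.imwrite("pics/s6.png",np.hstack([a,cv2.resize(k["img"],(400,600)[:1]+(300,)).repeat(1,0) if 0 else cv2.copyMakeBorder(cv2.resize(k["img"],(400,300)),0,300,0,0,0)]))
```

```text
(no output)
```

View pics/s6.png

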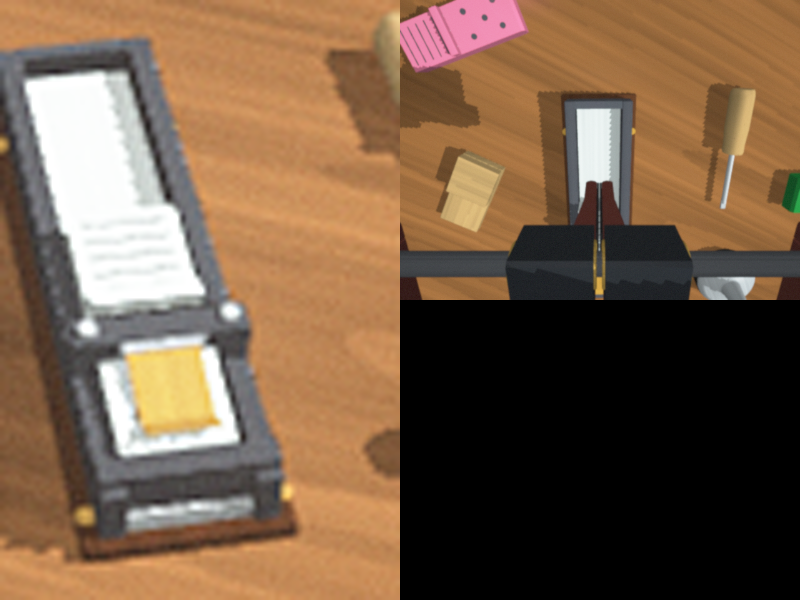

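The block sits under the bridge and leaf with its nose at the stop (crop 180,450), and the bystanders are where they were. One quick check that the nose edge didn't slip when I let go.

Run:
```python
from h import *
s=cam("scene"); b=cv2.resize(s["img"][195:315,290:390],(500,600),interpolation=cv2.INTER_CUBIC); a=cv2.imread("pics/s5.png")
for x in(225,240,320,330): print(x,a[430:475:3,x].mean(1).astype(int),b[430:475:3,x].mean(1).astype(int))
```

```text
225 [255 255 255 255 252 245 248 255 226 157 113  98 114 123 121] [255 255 255 255 249 238 239 255 219 150 113 102 111 120 122]
240 [202 200 199 218 243 253 255 255 193 102  92 109 117 125 125] [196 196 193 211 237 253 255 254 186 103  95 110 114 123 126]
320 [253 255 255 255 247 163  98 107 115 122 127 124 114  89  67] [250 255 255 255 236 156  97 109 115 117 122 119 107  85  69]
330 [255 255 255 249 216 142  92 107 118 123 125 118 106  85  71] [255 255 255 243 203 135  92 106 114 118 121 116 102  80  63]
```

Run:
```python
from h import *
k=cam("wrist"); s=cam("scene"); e=np.array([np.cos(.467),np.sin(.467)]); o=np.array([.606,.148]); n=np.array([-e[1],e[0]])
for z in(.038,.042,.045):
    P=[np.r_[o-.065*e+y*n,z] for y in(-.023,.023)]
    print(z,"wrist",proj(k,P).round(1).tolist(),"scene crop",((proj(s,P)-[310,195])*5).round(0).tolist())
cv2.imwrite("pics/w7.png",cv2.resize(k["img"][260:360,260:380],(720,600),interpolation=cv2.INTER_CUBIC))
```

```text
0.038 wrist [[290.7, 335.3], [353.7, 335.5]] scene crop [[73.0, 229.0], [181.0, 219.0]]
0.042 wrist [[290.3, 338.2], [354.2, 338.4]] scene crop [[74.0, 223.0], [181.0, 212.0]]
0.045 wrist [[290.1, 340.4], [354.5, 340.6]] scene crop [[74.0, 218.0], [182.0, 207.0]]
```

View pics/w7.png

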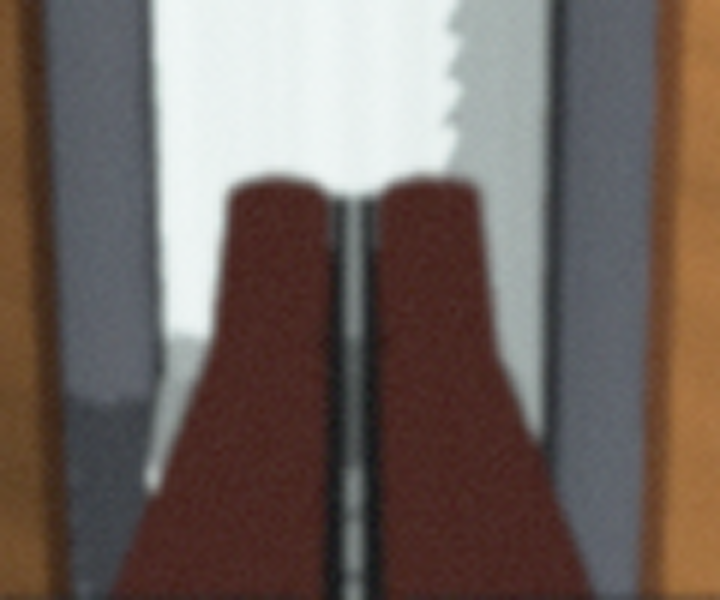

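The rear edge is at v≈339, and the prediction for fully home with the tail slightly raised is 338–340. Home is confirmed.

```bash
python3 -c "from bench import *; print(hand_in())"
```

```text
the job is handed in; nothing more can be done
None
```

The aluminium block was pressed to the bottom of the bed, slid under the bridge and brass spring to the end stop, and left there untouched. The job is handed in at about 10 s of the 40 s limit, and the block's rear edge measured within about 2 mm of the fully home position.

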